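# Load the dry bath and take a gauge reading

## Task

Tip the dry bath's hinged feed tray up by its bar handle until all four metal pellets have slid into the well, and lower the tray flat again. Then take the gauge rod from its cradle, push it down the bath's slanted guide tube until its collar stops on the tube's mouth, and draw it right out. Finish still gripping the gauge in the air, rod level, with the tip just above the middle of the square lit panel and the gauge touching nothing but the gripper; leave the tip box, beaker and jar where they stand.

Things in the scene. Friction and masses are not known exactly. Their poses are not given: they have to be found in the camera images.
- bath: Dry bath, fixed to the bench. Origin at bench level under the centre of its open steel well (outer 140 along x by 130 along y, 92 high, walls and floor 6 mm). x and y level, z up. On the +y side a white housing 94 high under the feed tray spans y = 65 to 169 mm; on the -y side is the slanted guide tube.
- tray (a joint): Feed tray hinge, rad: 0 = flat (as at the start), grows as the outer end is lifted, stop at 1.1. The tray falls back by itself when let go, slowed by damping; lifting the bar takes about 2 N. Pellets slide off somewhere between 0.4 and 0.7 rad, depending on hidden friction.
- tray_hinge (a point): Middle of the tray's hinge line, which runs along the bath's x axis, 100 mm above the bench and 62 mm to the bath's +y side. The aluminium tray is 100 mm wide along x, its floor 4 mm thick, walls 28 mm high on three sides and open towards the well; the bar circles this line.
- tray_bar (a point): Middle of the tray's round bar handle, 10 mm diameter, running along the bath's x axis with 66 mm clear between its two side arms. With the tray flat it is 108 mm above the bench, 157 mm outward (+y of the bath) from the hinge line, 43 mm clear of the tray's outer wall centre to centre, with free space below down to the bench.
- guide: Steel guide tube, fixed to the bath. Origin at the centre of its mouth, 98 mm above the bench, 20 mm to -x and 100 mm to -y of the bath's origin. Its z axis is the bore axis pointing out of the mouth: 35 degrees above the horizontal, leaning to the bath's +x. Bore 14 mm diameter and 120 mm long, flaring over the last 20 mm to about 24 mm; mouth outside diameter 34 mm. The rod has to go in along -z.
- gauge: Gauge rod, loose, about 80 g (varies). Origin on its axis at the stop face of the collar. Rod 8 mm diameter, along its -x axis, 110 mm long with dark rings near the tip; collar 32 mm diameter from x = 0 to 6 mm; black rectangular handle from x = 6 to 86 mm, 14 mm wide (y) and 18 mm tall (z); centre of mass about x = 20 mm. Starts lying level on the cradle, z up, axis 60 mm above the bench; best gripped across its 14 mm width about x = 36 mm.
- gauge_tip (a point): Tip of the gauge rod, on its axis, 110 mm from the collar's stop face.
- cradle: Cradle for the gauge, grey plastic, fixed. Base 170 x 46 x 8 mm, origin at bench level; two notched posts 10 mm thick at x = -60 (under the rod) and x = 74 mm (under the handle's end), side cheeks up to 68 mm above the bench. Its x axis is parallel to the resting gauge; lift the gauge straight up at least 15 mm to clear the cheeks.
- panel: Lit reading panel, fixed: grey square 100 x 100 mm, 28 mm high including its white lit plate. Origin at bench level under the centre.
- panel_top (a point): Centre of the lit plate's upper face, 28 mm above the bench.
- pellet0: One of four alike aluminium pellets on the feed tray: rounded disc 26 mm diameter, 14 mm high, about 20 g. Origin at the centre of its underside.
- pellet1: One of four alike aluminium pellets on the feed tray: rounded disc 26 mm diameter, 14 mm high, about 20 g. Origin at the centre of its underside.
- pellet2: One of four alike aluminium pellets on the feed tray: rounded disc 26 mm diameter, 14 mm high, about 20 g. Origin at the centre of its underside.
- pellet3: One of four alike aluminium pellets on the feed tray: rounded disc 26 mm diameter, 14 mm high, about 20 g. Origin at the centre of its underside.
- tipbox: Bystander: blue box with a white lid, 87 x 122 x 63 mm. Origin at its underside.
- beaker: Bystander: glass beaker, 68 mm diameter, 75 mm high. Origin at its underside.
- jar: Bystander: amber jar, 56 mm diameter, 65 mm high. Origin at its underside.
Mind the look-alikes: they are no part of the job. Of the things like the panel, leave any that is red; of the rest the larger one is meant. There is more than one size of the gauge; the job needs the smaller.

How it is judged:
By the outcome, as a careful person would: the job done as asked, in the order asked, and still so for the second after the job is handed in, while the arm keeps its last pose, push and grip.
It also fails if it takes over 64 s, if anything falls off the work surface, if the arm or the gripper's body presses on something with over 40 N, if the wrist force passes 120 N, or if a joint passes its speed limit or range.

## Robot

A 6-joint arm with a two-finger parallel gripper is mounted at the origin on the work surface. World frame = base frame: x ahead of the robot, y to its left, z up, the work surface at z = 0. Lengths are in mm, angles in rad, forces in N, time in s.
With the tool pointing down it reaches from about 325 to 875 mm from the base axis. Payload 4.4 kg.
Tool frame: the origin (TCP) lies on the centre line of the jaws, within the pads' length; the fingertips stand ahead of it and the grasp point (between the pads) lies 6 mm ahead of it (ctrl.tcp_to_tips is the z of the fingertips in the tool frame, in mm); z points along the fingers, y is the direction in which the jaws open and shut (so a half turn about z gives the same grasp; the last joint's range is limited). The gripper opens to 85 mm and grips with 20 to 120 N. Pads are 22 mm wide; open, the fingers measure 114 mm over their backs; the gripper's body (76 mm by 85 mm) begins 54 mm behind the grasp point. The pads swing forward as they close: fully open they stand 13 mm farther back than shut.
Start: joints at [1.159, 0.207, 1.542, -0, 1.393, -0.15], TCP at [148.831, 555.407, 256.282] pointing down, gripper open.
Joint ranges: [-2.73, 2.73], [-0.86, 2.22], [0.23, 2.46], [-1.11, 4.25], [0.08, 2.63], [-2.82, 2.82]. Speed limits (rad/s): [2.79, 2.79, 3.14, 3.14, 3.14, 3.14].

## Interface

Orientations are given as a 3x3 rotation matrix whose columns are the frame's x, y, z axes.
In Python, from plant import ctrl, sensors, optics gives the robot as it stands. Calls block until the motion is done:
- ctrl.move_ptp(position, orientation): joint-space move of the TCP to a pose.
- ctrl.move_l(position, rot=None, vel=150, threshold=None): straight line of the TCP; rot=None keeps the orientation; vel is the mean speed in mm/s. With threshold (N) it stops when the force on the tool has changed by that much, and returns True; else False.
- ctrl.set_joints(angles): joint-space move.
- ctrl.gripper_to(opening, force=None): finger opening in mm; force is the grip in N (None keeps the last); returns when the fingers have stopped.
- ctrl.hold(seconds).
- ctrl.solve_ik(position, orientation): joint angles nearest the present ones, or None.
- sensors.read_state(): the state.
- optics.grab_frame(name): name is "scene" or "top"; returns (picture, depth): 400x640x3 uint8, red, green, blue; 400x640 float32, mm along the optical axis (not along the pixel's ray), 0 where there is no reading.
- optics.camera_params(name): a dict with "mtx" (3x3 intrinsics, pixels), "R" (3x3) and "t" (3): a world point X has camera coordinates R X + t. Camera axes: x right, y down, z forward; pixel columns grow to the right and rows downward; lengths in mm; the calibration is good to about 2 mm. A picture is of the moment at which its call begins. camera_params takes no time and is no camera call.
A pose or a line that the arm cannot do raises ctrl.MotionError and nothing moves.
- ctrl.finish_job(): hands the job in, once; it reports no verdict.
The state is a dict: "t": time; "q": joint angles; "qvel": joint speeds; "tau": joint torques, N m; "eef_pos": TCP position; "eef_rot": TCP orientation; "force": force on the tool from outside, world axes, zero at the start; "wrist_torque": the same for the moment, N m; "grip_width": finger opening in mm.
Only numpy, scipy, OpenCV 4.12 (cv2) and the standard library are available. Lean on these libraries where they do the work, as an engineer would, in place of code of your own. Each camera call takes 0.05 s, during which the arm holds its last target.

## Working session

There is one attempt and no reset: what is moved stays moved. The work goes in short steps, each a Python script; the robot and the scene stay as the last script left them, time stands still between calls to the robot, and variables do not carry over. Pictures are saved under pics/ and viewed, and the job is handed in when it is done.

```bash
ls; mkdir -p pics
python3 - <<'E'
from plant import ctrl,sensors,optics
import cv2,numpy as np
for n in("scene","top"):
    p,d=optics.grab_frame(n); cv2.imwrite(f"pics/{n}0.png",p[:,:,::-1]); np.savez(f"{n}0.npz",p=p,d=d,**optics.camera_params(n))
    c=optics.camera_params(n); print(n,c["mtx"].tolist(),(-c["R"].T@c["t"]).round(),c["R"].round(2).tolist())
print(ctrl.tcp_to_tips,sensors.read_state()["t"])
E
```

```text
pics
scene [[366.56278103420425, 0.0, 322.0331042559345], [0.0, 366.56278103420425, 195.1351083086675], [0.0, 0.0, 1.0]] [1311. -755. 1088.] [[0.63, 0.77, -0.02], [0.55, -0.46, -0.7], [-0.55, 0.43, -0.72]]
top [[366.777047123586, 0.0, 319.6459365375267], [0.0, 366.777047123586, 191.18890698221412], [0.0, 0.0, 1.0]] [ 341. -175. 1169.] [[0.03, -1.0, -0.0], [-0.99, -0.02, -0.16], [0.16, 0.0, -0.99]]
25.0 0.1
```

View pics/scene0.png

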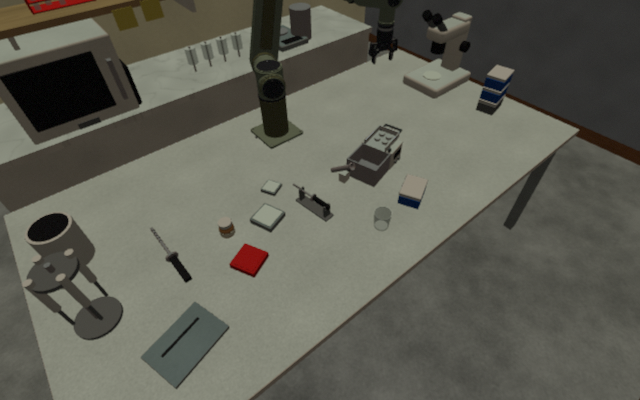

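View pics/top0.png

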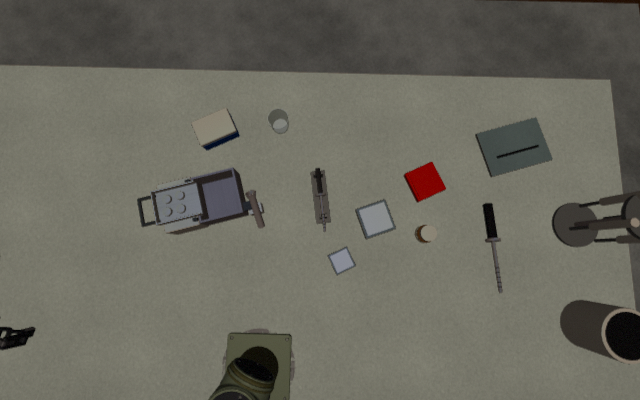

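The top view shows the bath at about (210,200), its tray to the left with the bar at (143,212) and the guide at (256,208). The small gauge lies in its cradle at (320,197). The larger panel that isn't red is at (376,218). The larger gauge at (490,240), the red panel and the small panel are decoys. I'll zoom in and measure.

```bash
cat > h.py <<'E'
import numpy as np,cv2
def load(f):
    z=np.load(f); return z["p"],z["d"],dict(mtx=z["mtx"],R=z["R"],t=z["t"])
def cloud(d,c):
    v,u=np.mgrid[:400,:640]; K=c["mtx"]
    P=np.stack([(u-K[0,2])/K[0,0]*d,(v-K[1,2])/K[1,1]*d,d],-1)
    return (P-c["t"])@c["R"]
def proj(X,c):
    p=np.atleast_2d(X)@c["R"].T+c["t"]; q=p@c["mtx"].T; return q[:,:2]/q[:,2:]
def crop(p,u0,v0,u1,v1,s,f): cv2.imwrite(f,cv2.resize(p[v0:v1,u0:u1,::-1],None,fx=s,fy=s,interpolation=cv2.INTER_CUBIC))
E
python3 - <<'E'
from h import *
p,d,c=load("top0.npz"); crop(p,130,150,290,250,5,"pics/tb.png"); crop(p,290,150,410,240,6,"pics/tg.png")
P=cloud(d,c)
def vis(f,P,u0,v0,u1,v1,s):
    z=P[...,2]; crop(np.dstack([np.clip(z*1.8,0,255)]*3).astype(np.uint8),u0,v0,u1,v1,s,f)
vis("pics/tbz.png",P,130,150,290,250,5)
p,d,c=load("scene0.npz"); crop(p,260,110,440,230,4,"pics/sb.png")
E
```

```text
(no output)
```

View pics/tb.png

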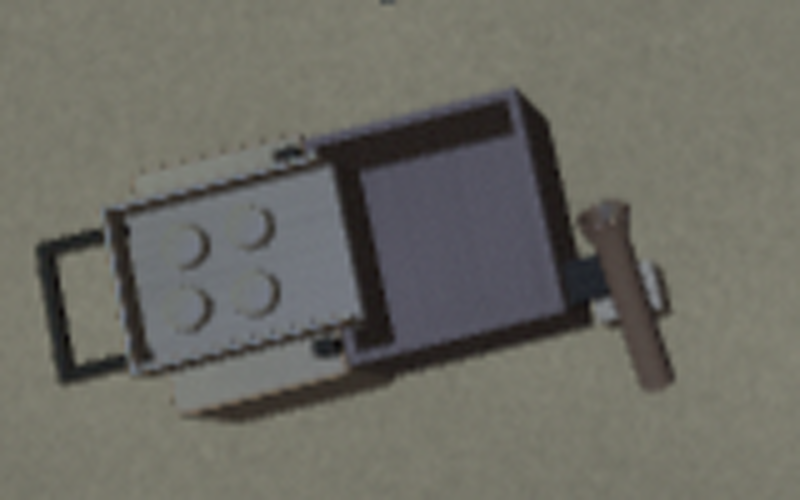

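View pics/tg.png

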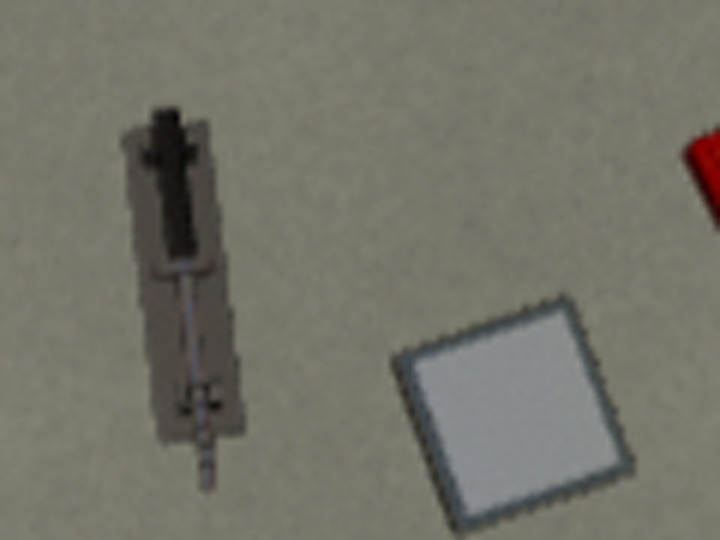

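View pics/sb.png

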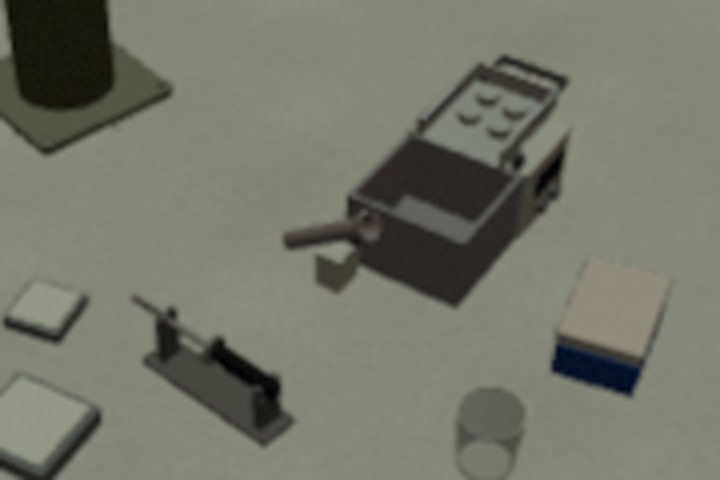

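View pics/tbz.png

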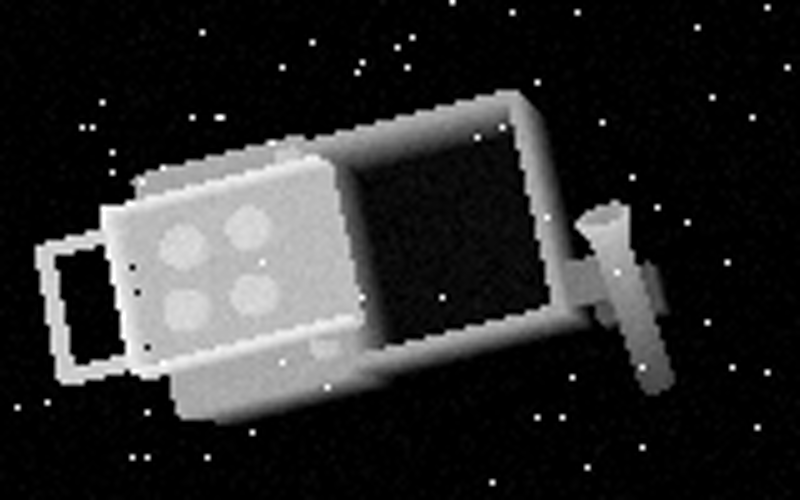

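```bash
cat > fit.py <<'E'
from h import *
from scipy.optimize import least_squares
p,d,c=load("top0.npz"); p2,d2,c2=load("scene0.npz")
tb=lambda u,v:(130+u/5-.4,150+v/5-.4)   # resize centre offset
sb=lambda u,v:(260+u/4-.375,110+v/4-.375)
kp=[((70,-65,92),tb(516,91)),((0,219,108),tb(55,313)),((-20,-100,98),tb(606,212))]
kp2=[((-70,-65,92),sb(349,200)),((70,-65,92),sb(463,240)),((0,219,108),sb(535,70)),((-20,-100,98),sb(370,226))]
def pts(x,L):
    a=x[2];R=np.array([[np.cos(a),-np.sin(a),0],[np.sin(a),np.cos(a),0],[0,0,1]])
    return np.array(L)@R.T+[x[0],x[1],0]
def res(x): return np.r_[(proj(pts(x,[k for k,_ in kp]),c)-[q for _,q in kp]).ravel(),(proj(pts(x,[k for k,_ in kp2]),c2)-[q for _,q in kp2]).ravel()]
if __name__=="__main__":
    s=least_squares(res,[550,120,0.2]); print(s.x, s.fun.round(1))
    x=s.x; P=cloud(d,c)
    # cloud check in bath frame
    a=x[2]; R=np.array([[np.cos(a),-np.sin(a),0],[np.sin(a),np.cos(a),0],[0,0,1]])
    B=(P-[x[0],x[1],0])@R
    m=lambda lo,hi:((B>lo)&(B<hi)).all(-1)
    bar=B[m([-25,200,90],[25,240,125])]; print("bar",len(bar),np.median(bar,0),bar.min(0),bar.max(0))
    w=B[m([-90,-90,85],[90,-30,99])]; print("rim-y",np.median(w,0),np.percentile(w,[2,98],0))
    w=B[m([30,-50,85],[90,20,99])]; print("rim+x",len(w),np.median(w,0),np.percentile(w,[2,98],0))
    w=B[m([-90,-50,85],[-30,20,99])]; print("rim-x",len(w),np.median(w,0),np.percentile(w,[2,98],0))
    w=B[m([-60,70,122],[60,190,140])]; print("traywalls",np.percentile(w,[2,98],0))
    tube=B[m([-150,-125,20],[0,-78,130])]; print("tube",np.percentile(tube,[2,50,98],0))
    o=p.copy()
    L=[(sx*70,sy*65,92) for sx,sy in((1,1),(1,-1),(-1,-1),(-1,1),(1,1))]
    g=np.array([-20,-100,98.]);ax=np.array([np.cos(.6109),0,np.sin(.6109)])
    for pic,cc,f,bx in((p,c,"pics/o1.png",(130,150,290,250,5)),(p2,c2,"pics/o2.png",(260,110,440,230,4))):
        u0,v0,u1,v1,sc=bx
        o=cv2.resize(pic[v0:v1,u0:u1,::-1],None,fx=sc,fy=sc,interpolation=cv2.INTER_CUBIC)
        for line in (L,[(-33,219,108),(33,219,108)],[tuple(g),tuple(g-120*ax)],[(-50,62,100),(50,62,100)]):
            q=((proj(pts(x,line),cc)-[u0,v0]+.5)*sc).astype(np.int32); cv2.polylines(o,[q],False,(0,255,0),1)
        cv2.imwrite(f,o)
E
python3 fit.py
```

```text
[5.02441925e+02 1.36629658e+02 2.77653333e-01] [-0.  -0.8  0.4  0.1 -0.5  0.4 -0.6 -1.5  0.3  1.  -0.2 -0.1  0.  -0. ]
bar 67 [6.01642922e-02 2.18020346e+02 1.11664454e+02] [-24.34891564 213.79425    104.87122572] [ 24.79790462 225.16222856 116.14549246]
rim-y [ -7.36181665 -59.84294251  91.2513878 ] [[-69.79311403 -88.3699687   85.68964941]
 [ 69.0868653  -31.90856077  95.69420288]]
rim+x 61 [ 66.18053388 -15.46737316  90.85614981] [[ 63.3788055  -48.68933324  86.35754159]
 [ 69.99127228  18.25976158  94.65280465]]
rim-x 54 [-67.63006547 -15.37682199  91.28949838] [[-70.19991292 -47.07021822  85.44201984]
 [-64.46256003  18.55207989  96.74246493]]
traywalls [[-49.98781178  74.59607098 122.30366121]
 [ 49.52622002 177.09983391 131.02250409]]
tube [[-119.75017111 -113.50395946   32.07461593]
 [ -62.7503367   -99.93659654   68.4782615 ]
 [ -15.40335203  -79.22723104  108.92904783]]
```

View pics/o1.png

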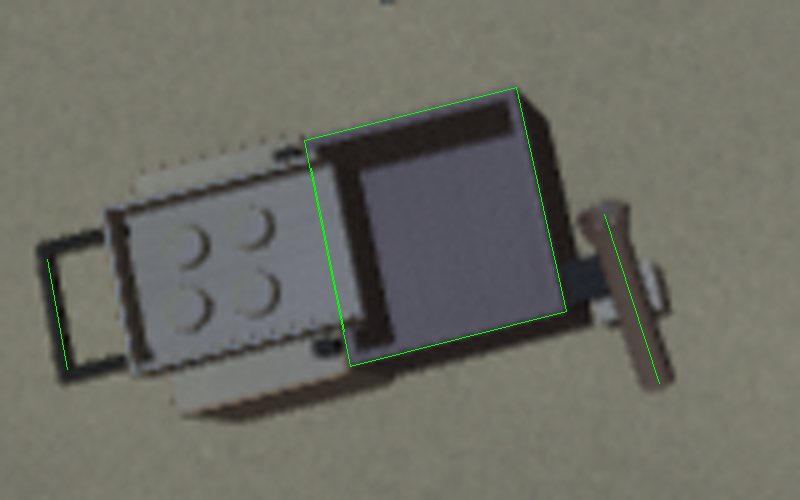

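View pics/o2.png

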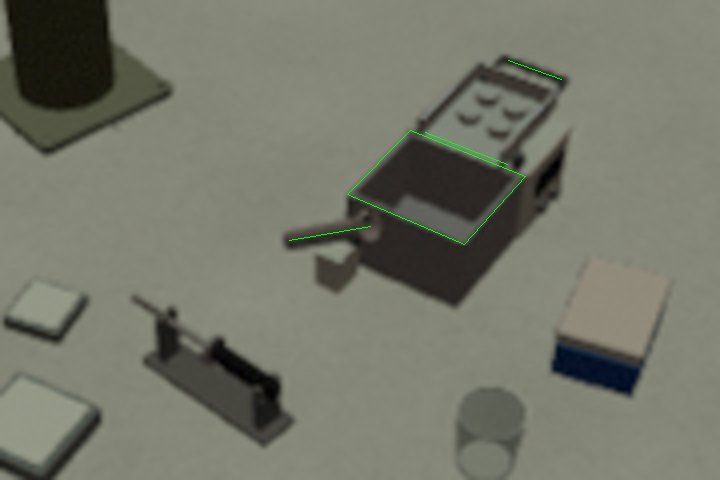

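The overlay matches the rim, bar and tube to about 2 mm. Next I measure the gauge and the panel.

```bash
cat > fit2.py <<'E'
from h import *
from scipy.optimize import least_squares
p,d,c=load("top0.npz"); p2,d2,c2=load("scene0.npz")
tg=lambda u,v:(290+(u+.5)/6-.5,150+(v+.5)/6-.5)
sb=lambda u,v:(260+u/4-.375,110+v/4-.375)
def pts(x,L):
    a=x[2];R=np.array([[np.cos(a),-np.sin(a),0],[np.sin(a),np.cos(a),0],[0,0,1]])
    return np.array(L)@R.T+[x[0],x[1],0]
def fit(kp,kp2,x0):
    def res(x):
        r=[]
        for K,C in((kp,c),(kp2,c2)):
            if K:r.append((proj(pts(x,[k for k,_ in K]),C)-[q for _,q in K]).ravel())
        return np.concatenate(r)
    s=least_squares(res,x0); print(s.x,s.fun.round(1)); return s.x
P=cloud(d,c)
def near(u,v,zl,zh):
    u,v=tg(u,v); return P[int(v)-2:int(v)+3,int(u)-2:int(u)+3]
print("approx gauge",np.median(near(175,200,0,0).reshape(-1,3),0),"panel",np.median(near(515,415,0,0).reshape(-1,3),0))
# gauge: tip, handle end top-mid, cradle base corners
g=fit([((-110,0,60),tg(207,489)),((86,0,69),tg(166,108)),((0,0,60),tg(186,265))],[((-110,0,60),sb(135,297)),((86,0,69),sb(272,375))],[480,-150,0])
x=fit([((s*50,t*50,26),tg(u,v)) for s,t,u,v in((1,-1,570,292),(1,1,393,360),(-1,1,460,533),(-1,-1,633,466))],[],[400,-250,0.2])
B=P.reshape(-1,3)-[g[0],g[1],0]; a=g[2]
B=B@np.array([[np.cos(a),-np.sin(a),0],[np.sin(a),np.cos(a),0],[0,0,1]])
h=B[(abs(B[:,1])<12)&(B[:,0]>10)&(B[:,0]<62)&(B[:,2]>62)&(B[:,2]<80)]; print("handle",len(h),np.median(h,0),np.polyfit(h[:,0],h[:,1],1))
r=B[(abs(B[:,1])<12)&(B[:,0]>-112)&(B[:,0]<-5)&(B[:,2]>55)&(B[:,2]<75)]; print("rod",len(r),np.median(r,0),r.min(0),np.polyfit(r[:,0],r[:,1],1))
for pic,cc,f,bx in((p,c,"pics/o3.png",(290,150,410,240,6)),(p2,c2,"pics/o4.png",(250,160,350,240,6))):
    u0,v0,u1,v1,sc=bx
    o=cv2.resize(pic[v0:v1,u0:u1,::-1],None,fx=sc,fy=sc,interpolation=cv2.INTER_CUBIC)
    for xx,line in ((g,[(-110,0,60),(0,0,60)]),(g,[(0,-16,60),(0,16,60)]),(g,[(6,-7,69),(86,-7,69),(86,7,69),(6,7,69),(6,-7,69)]),(x,[(50,50,28),(50,-50,28),(-50,-50,28),(-50,50,28),(50,50,28)])):
        q=((proj(pts(xx,line),cc)-[u0,v0]+.5)*sc).astype(np.int32); cv2.polylines(o,[q],False,(0,255,0),1)
    cv2.imwrite(f,o)
E
python3 fit2.py
```

```text
approx gauge [ 554.88854971 -164.0024858    66.54350709] panel [ 450.60944394 -344.02498995   27.96034931]
[ 5.12782128e+02 -1.72041487e+02  1.37017989e-01] [ 0.3  0.2 -0.1 -0.1 -0.3  1.6 -0.2 -0.5  1.5  2.6]
[ 4.50191375e+02 -3.45133112e+02  3.76258921e-01] [-0.4 -0.3 -0.5 -0.8 -0.1  0.6  1.   0.6]
handle 75 [35.4207155   0.81369734 68.15287583] [0.01475967 0.10552266]
rod 109 [-6.10876650e+01  6.41784029e-03  6.28497378e+01] [-109.36863695  -10.54734616   55.67603651] [0.0057398  0.45818665]
```

View pics/o3.png

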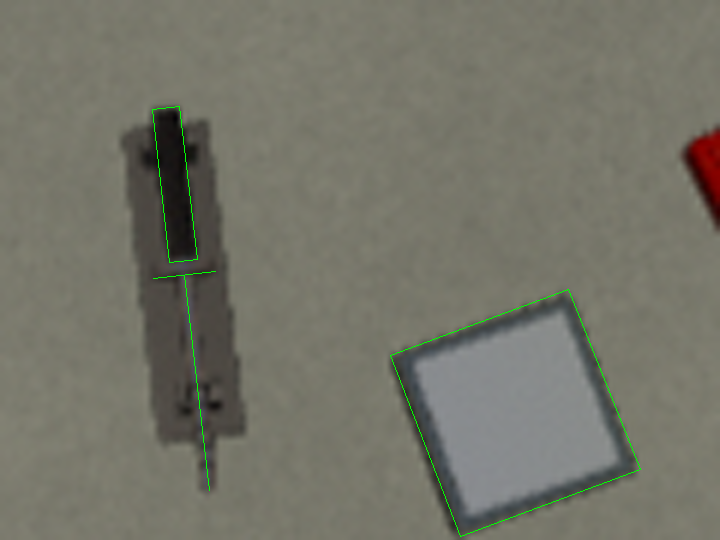

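View pics/o4.png

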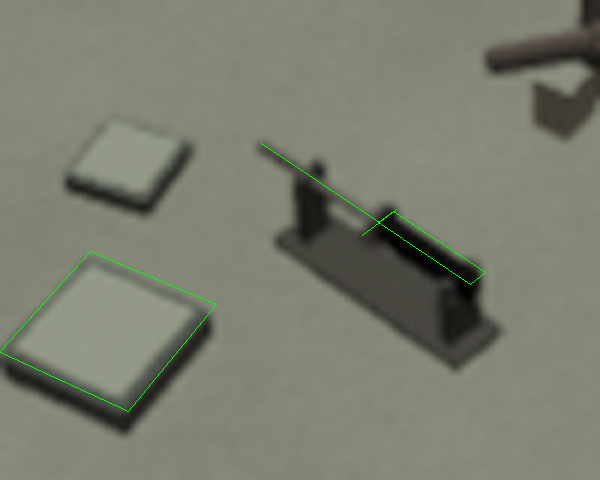

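```bash
cat > geo.py <<'E'
import numpy as np
BX,BY,BA=502.44,136.63,0.2777
def Rz(a): return np.array([[np.cos(a),-np.sin(a),0],[np.sin(a),np.cos(a),0],[0,0,1]])
def Rx(a): return np.array([[1,0,0],[0,np.cos(a),-np.sin(a)],[0,np.sin(a),np.cos(a)]])
def Ry(a): return np.array([[np.cos(a),0,np.sin(a)],[0,1,0],[-np.sin(a),0,np.cos(a)]])
RB=Rz(BA)
bath=lambda v: RB@np.array(v,float)+[BX,BY,0]
DOWN=np.diag([1.,-1,-1])
def tray_pose(th,tilt=0.,flip=1,back=0.):
    """TCP pose gripping bar at tray angle th; back = retreat along tool z"""
    r=np.array([0,157*np.cos(th)-8*np.sin(th),157*np.sin(th)+8*np.cos(th)])
    p=bath(np.array([0,62,100])+r); R=RB@Rx(th*1.0+tilt)@DOWN@np.diag([flip,flip,1.])
    return p-R[:,2]*(6+back),R
GX,GY,GA=512.8,-171.7,0.143
AX=np.array([np.cos(np.radians(35)),0,np.sin(np.radians(35))])
# gauge frame Rg -> tool R
def g2t(Rg,flip=1): return Rg@DOWN@np.diag([flip,flip,1.])
def gauge_tcp(org,Rg,gx=36.,gz=0.,flip=1):
    R=g2t(Rg,flip); return np.array(org)+Rg@[gx,0,gz]-R[:,2]*6,R
def cradle_pose(up=0,flip=1): return gauge_tcp([GX,GY,60+up],Rz(GA),flip=flip)
def guide_pose(out,flip=1):
    Rg=RB@Ry(-np.radians(35)); return gauge_tcp(bath([-20,-100,98])+RB@AX*out,Rg,flip=flip)
PX,PY=450.2,-345.1
def panel_pose(z,yaw,flip=1):
    Rg=Rz(yaw); return gauge_tcp(np.array([PX,PY,z])+Rg@[110,0,0],Rg,flip=flip)
E
python3 - <<'E'
from geo import *
from plant import ctrl
def sh(n,po):
    q=ctrl.solve_ik(*po); print(n,po[0].round(),None if q is None else np.round(q,2))
for f in(1,-1):
    for th in(0,.5,.85,1.05): sh(("tray",f,th),tray_pose(th,flip=f))
    sh("tray above",tray_pose(0,flip=f,back=80))
    sh("cr",cradle_pose(0,f));sh("cr",cradle_pose(60,f))
    for o in(0,130,150): sh(("gd",o),guide_pose(o,f))
    for y in(-.3,0,.14,.3): sh(("pn",y),panel_pose(42,y,f))
E
```

```text
('tray', 1, 0) [442. 347. 114.] [ 0.51  0.34  1.7  -0.    1.11  1.8 ]
('tray', 1, 0.5) [450. 322. 188.] [0.2  0.21 1.77 0.53 1.25 1.3 ]
('tray', 1, 0.85) [460. 286. 227.] [-0.02  0.25  1.78  0.81  1.48  1.04]
('tray', 1, 1.05) [467. 260. 243.] [-0.13  0.31  1.77  0.92  1.63  0.93]
tray above [442. 347. 194.] [ 0.51  0.24  1.64 -0.    1.27  1.8 ]
cr [ 548. -167.   66.] [-0.45  0.43  1.69 -0.    1.02  0.98]
cr [ 548. -167.  126.] [-0.45  0.34  1.66 -0.    1.14  0.98]
('gd', 0) [536.  42. 124.] [-0.24  0.05  2.17  0.67  0.47  0.51]
('gd', 130) [638.  71. 198.] [-0.13  0.13  1.88  0.41  0.6   0.89]
('gd', 150) [654.  76. 210.] [-0.11  0.14  1.83  0.39  0.62  0.93]
('pn', -0.3) [ 590. -388.   48.] [-0.7   0.68  1.32 -0.    1.13  1.17]
('pn', 0) [ 596. -345.   48.] [-0.65  0.65  1.37 -0.    1.11  0.92]
('pn', 0.14) [ 595. -325.   48.] [-0.63  0.63  1.41 -0.    1.1   0.8 ]
('pn', 0.3) [ 590. -302.   48.] [-0.6   0.61  1.45 -0.    1.08  0.67]
('tray', -1, 0) [442. 347. 114.] [ 0.51  0.34  1.7  -0.    1.11 -1.34]
('tray', -1, 0.5) [450. 322. 188.] [ 0.2   0.21  1.77  0.53  1.25 -1.84]
('tray', -1, 0.85) [460. 286. 227.] [-0.02  0.25  1.78  0.81  1.48 -2.1 ]
('tray', -1, 1.05) [467. 260. 243.] [-0.13  0.31  1.77  0.92  1.63 -2.21]
tray above [442. 347. 194.] [ 0.51  0.24  1.64 -0.    1.27 -1.34]
cr [ 548. -167.   66.] [-0.45  0.43  1.69 -0.    1.02 -2.16]
cr [ 548. -167.  126.] [-0.45  0.34  1.66 -0.    1.14 -2.16]
('gd', 0) [536.  42. 124.] [-0.24  0.05  2.17  0.67  0.47 -2.63]
('gd', 130) [638.  71. 198.] [-0.13  0.13  1.88  0.41  0.6  -2.26]
('gd', 150) [654.  76. 210.] [-0.11  0.14  1.83  0.39  0.62 -2.22]
('pn', -0.3) [ 590. -388.   48.] [-0.7   0.68  1.32 -0.    1.13 -1.98]
('pn', 0) [ 596. -345.   48.] [-0.65  0.65  1.37 -0.    1.11 -2.22]
('pn', 0.14) [ 595. -325.   48.] [-0.63  0.63  1.41 -0.    1.1  -2.34]
('pn', 0.3) [ 590. -302.   48.] [-0.6   0.61  1.45 -0.    1.08 -2.47]
```

Run:
```python
from geo import *
from h import *
from plant import ctrl,sensors,optics
ctrl.gripper_to(28,force=25)
ctrl.move_ptp(*tray_pose(0,back=70))
p,R=tray_pose(0)
print(ctrl.move_l(p,vel=100,threshold=15)); s=sensors.read_state(); print(s["t"],s["eef_pos"],s["force"])
ctrl.gripper_to(0); s=sensors.read_state(); print(s["t"],s["grip_width"],s["force"])
for n in("scene","top"):
    im,d=optics.grab_frame(n); np.savez(f"{n}1.npz",p=im,d=d,**optics.camera_params(n))
    crop(im,*( (280,60,440,180,5) if n=="scene" else (100,140,260,260,5)),f"pics/{n}1.png")
```

```text
False
3.2417 [442.87607166 347.57561261 114.5572137 ] [0.5254903  0.54411843 1.06590268]
3.5333 8.7355687259514 [-0.08761826 -1.08967886  2.88787197]
```

View pics/scene1.png

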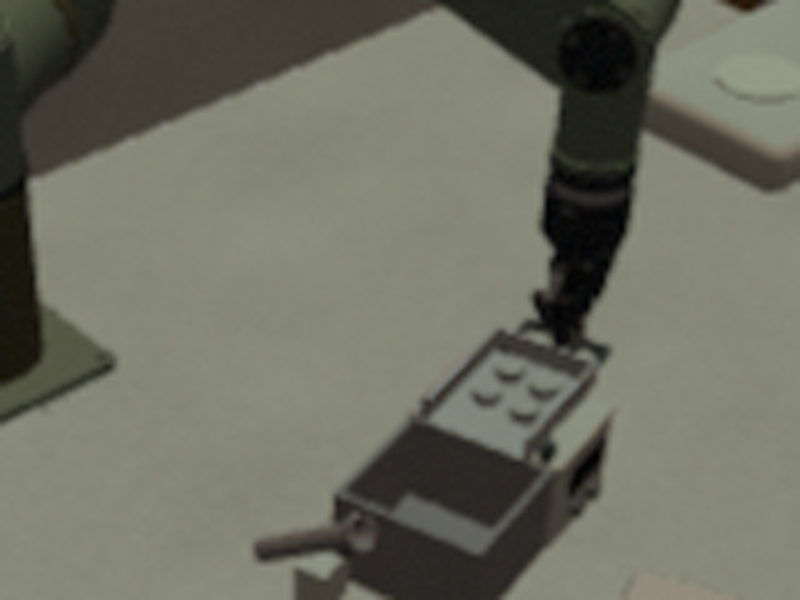

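The gripper has closed on the bar at (565,335), at 8.7 mm against the 10 mm bar. Next I lift along the arc.

Run:
```python
from geo import *
from h import *
from plant import ctrl,sensors,optics
for th in np.linspace(0,.84,8)[1:]:
    p,R=tray_pose(th); ctrl.move_l(p,R,vel=90); s=sensors.read_state(); print(round(th,2),round(s["t"],2),s["grip_width"].round(1),s["force"].round(1))
ctrl.hold(.4)
for n in("scene","top"):
    im,d=optics.grab_frame(n)
    crop(im,*( (280,60,440,180,5) if n=="scene" else (130,140,290,260,5)),f"pics/{n}2.png")
```

```text
Traceback (most recent call last):
AttributeError: 'float' object has no attribute 'round'
```

Run:
```python
from geo import *
from h import *
from plant import ctrl,sensors,optics
for th in np.linspace(0,.84,8)[1:]:
    p,R=tray_pose(th); ctrl.move_l(p,R,vel=90); s=sensors.read_state(); print(round(th,2),round(s["t"],2),s["grip_width"],s["force"])
ctrl.hold(.4)
for n in("scene","top"):
    im,d=optics.grab_frame(n)
    crop(im,*( (280,60,440,180,5) if n=="scene" else (130,140,290,260,5)),f"pics/{n}2.png")
```

```text
0.12 4.24 9.209985137481896 [ 5.06299527  1.7873016  -1.48154013]
0.24 4.6 8.808339561020897 [ 3.6799051   3.28361239 -1.5274538 ]
0.36 4.96 8.827283052226027 [ 4.62559319  3.62242457 -0.55266728]
0.48 5.32 9.29175606962004 [ 5.32030878  4.17048885 -0.37880619]
0.6 5.67 9.050282521043938 [ 5.87585102  3.64174884 -0.74261379]
0.72 6.03 8.958549698213242 [6.13164062 4.38302454 0.43111367]
0.84 6.39 8.96531881244706 [5.70220977 4.1385701  1.27261024]
```

View pics/scene2.png

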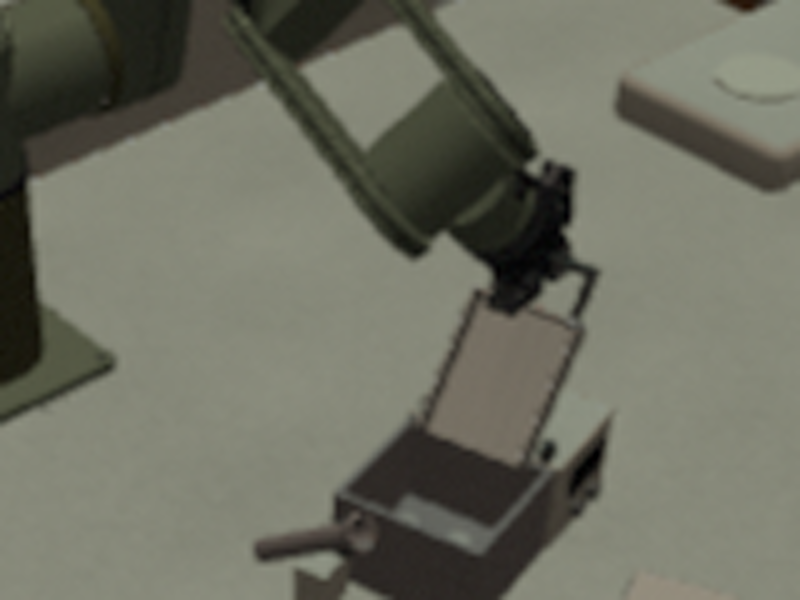

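View pics/top2.png

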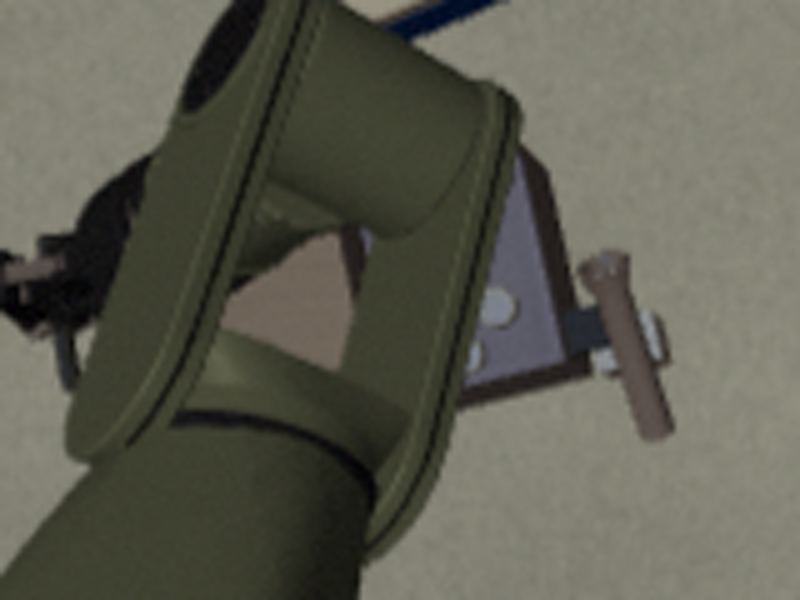

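The tray floor at (505,370) is empty, and two pellets are visible in the well at (498,307) and (472,355). I'll lower the tray, release it and check.

Run:
```python
from geo import *
from h import *
from plant import ctrl,sensors,optics
for th in np.linspace(.84,0,8)[1:]:
    p,R=tray_pose(th); ctrl.move_l(p,R,vel=90)
s=sensors.read_state(); print(s["t"],s["grip_width"],s["force"])
ctrl.gripper_to(28)
p,R=tray_pose(0,back=100); ctrl.move_l(p,R,vel=150)
p,R=cradle_pose(100); ctrl.move_ptp(p,R)
print(sensors.read_state()["t"])
for n in("scene","top"):
    im,d=optics.grab_frame(n); np.savez(f"{n}3.npz",p=im,d=d,**optics.camera_params(n))
    crop(im,*( (260,80,420,200,5) if n=="scene" else (130,140,290,260,5)),f"pics/{n}3.png")
    crop(im,0,0,640,400,1.25,f"pics/{n}3f.png")
```

```text
9.4 9.079905038355362 [ 4.70638567 -1.76487963  4.91310445]
12.45
```

View pics/scene3.png

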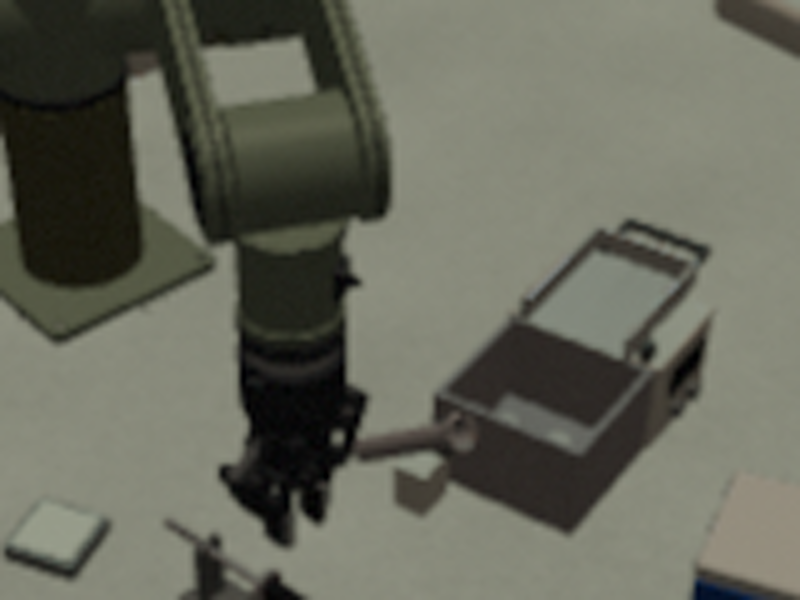

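View pics/top3.png

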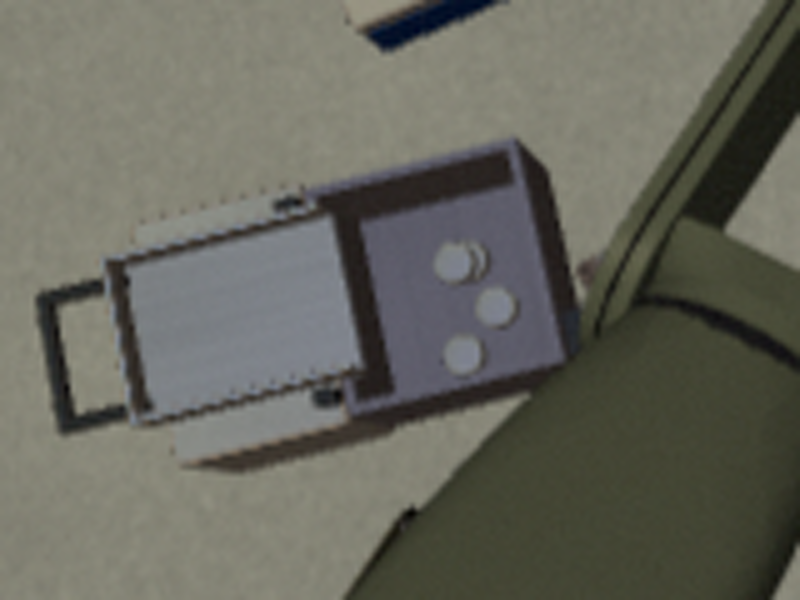

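View pics/scene3f.png

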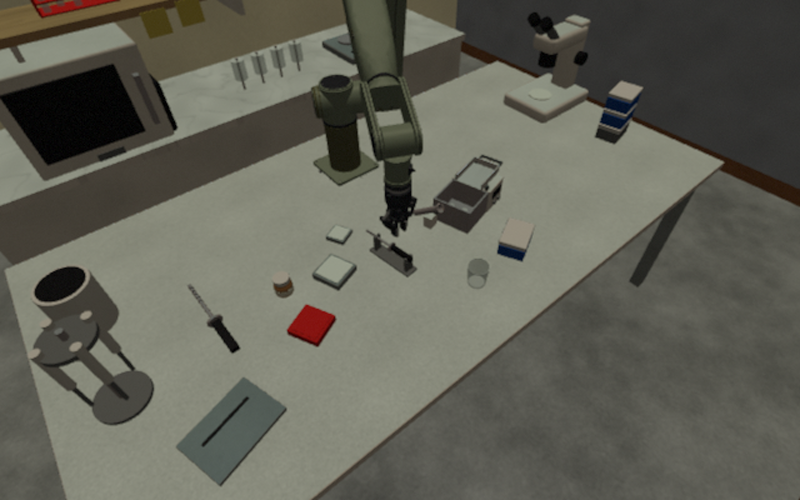

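All four pellets are in the well, two of them overlapping at (460,262), with the others at (497,307) and (463,355). The tray is flat and empty. Next is the gauge.

Run:
```python
from geo import *
from h import *
from plant import ctrl,sensors,optics
ctrl.gripper_to(40,force=70)
p,R=cradle_pose(0); print(ctrl.move_l(p,R,vel=100,threshold=12)); s=sensors.read_state(); print(s["eef_pos"],s["force"])
ctrl.gripper_to(0); s=sensors.read_state(); print(s["t"],s["grip_width"],s["force"])
p,R=cradle_pose(90); ctrl.move_l(p,R,vel=120)
s=sensors.read_state(); print(s["t"],s["eef_pos"],s["force"],s["wrist_torque"])
for n in("scene","top"):
    im,d=optics.grab_frame(n); np.savez(f"{n}4.npz",p=im,d=d,**optics.camera_params(n))
    crop(im,*( (250,120,370,210,6) if n=="scene" else (270,150,390,240,6)),f"pics/{n}4.png")
```

```text
False
[ 549.17469881 -166.90951617   66.81750467] [-0.29343501  0.36674812  0.97610306]
14.325 13.03515299768212 [0.35043923 0.17995859 4.39490173]
15.225 [ 547.6755385  -166.19676703  155.00697528] [-0.91399407 -0.02458836 -0.43517974] [ 0.01954564 -0.03048112  0.01991376]
```

View pics/scene4.png

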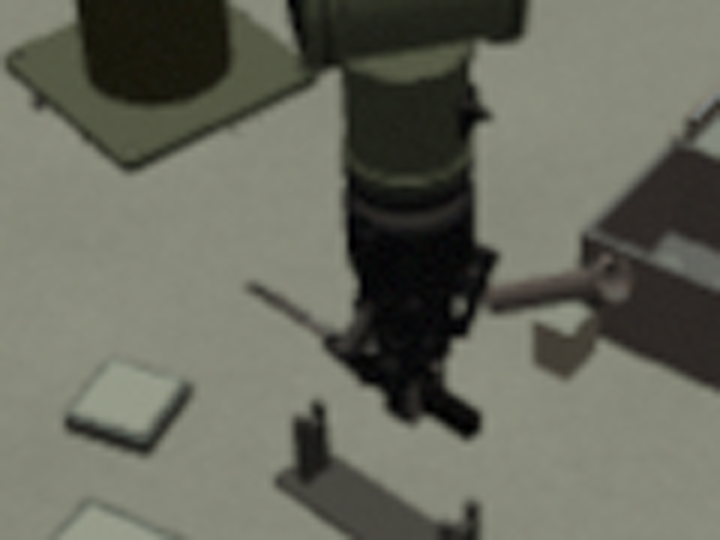

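View pics/top4.png

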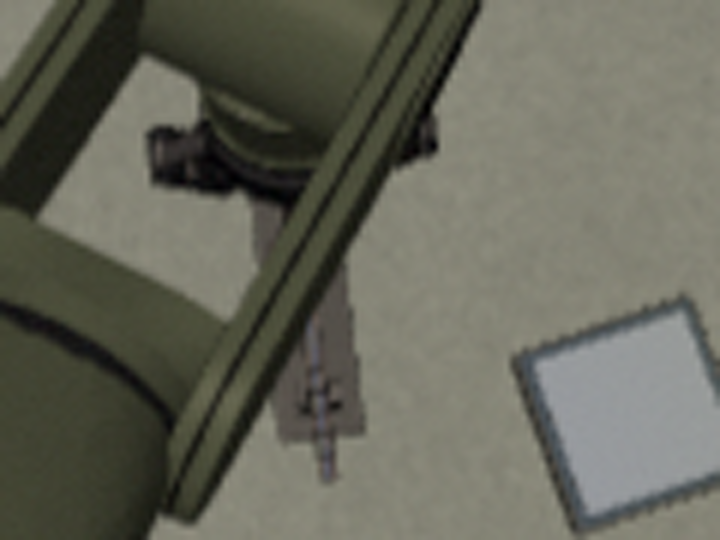

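```bash
cat > tip.py <<'E'
from geo import *
from h import *
from scipy.optimize import least_squares
def tri(pt,ps,ct,cs):
    f=lambda X:np.r_[(proj(X,ct)-pt).ravel(),(proj(X,cs)-ps).ravel()]
    s=least_squares(f,[450,-170,140]); return s.x,s.fun
E
python3 - <<'E'
from tip import *
from plant import sensors
pt,dt,ct=load("top4.npz");ps,ds,cs=load("scene4.npz")
at=lambda u,v:np.array([270+(u+.5)/6-.5,150+(v+.5)/6-.5]); as_=lambda u,v:np.array([250+(u+.5)/6-.5,120+(v+.5)/6-.5])
X,r=tri(at(331,483),as_(247,284),ct,cs); print("tip",X,r.round(2))
s=sensors.read_state(); Rg=s["eef_rot"]@DOWN
print("tip rel TCP in gauge frame",Rg.T@(X-s["eef_pos"]),"expected",[-146,0,-6])
P=cloud(dt,ct).reshape(-1,3); L=(P-s["eef_pos"])@Rg
m=(abs(L[:,1])<10)&(L[:,0]<-60)&(L[:,0]>-160)&(abs(L[:,2]+4)<15); L=L[m]; print(len(L),L.min(0),np.median(L,0),np.polyfit(L[:,0],L[:,1],1),np.polyfit(L[:,0],L[:,2],1))
P=cloud(ds,cs).reshape(-1,3); L=(P-s["eef_pos"])@Rg
m=(abs(L[:,1])<10)&(L[:,0]<-55)&(L[:,0]>-160)&(abs(L[:,2]+4)<15); L=L[m]; print(len(L),L.min(0),np.median(L,0),np.polyfit(L[:,0],L[:,1],1),np.polyfit(L[:,0],L[:,2],1))
E
```

```text
tip [ 401.80605418 -187.62288385  147.53421347] [ 0.19  0.12  0.31 -0.04]
tip rel TCP in gauge frame [-147.23278964   -0.51747626   -7.38680782] expected [-146, 0, -6]
79 [-146.89772557   -2.86271682   -8.55663876] [-110.46157345    1.10981276   -4.11085954] [-0.00326788  0.74289924] [ 0.00861587 -3.25371515]
34 [-141.92454317   -7.29906577   -9.55261024] [-106.13508382   -2.60763991   -4.24152056] [-0.01041084 -3.49395148] [ 1.19160868e-03 -4.20293045e+00]
```

Run:
```python
from geo import *
from h import *
from plant import ctrl,sensors,optics
p,R=guide_pose(175); p=p+[0,0,40]; ctrl.move_ptp(p,R)
p,R=guide_pose(130); ctrl.move_l(p,R,vel=150)
s=sensors.read_state(); print(s["t"],s["eef_pos"]-p,s["force"])
for n in("scene","top"):
    im,d=optics.grab_frame(n); np.savez(f"{n}5.npz",p=im,d=d,**optics.camera_params(n))
    crop(im,*( (290,110,410,200,6) if n=="scene" else (210,150,310,225,7)),f"pics/{n}5.png")
```

```text
17.125 [ 0.93689208 -0.7340453   0.75023474] [ 0.71642132  1.24889188 -0.36035692]
```

View pics/scene5.png

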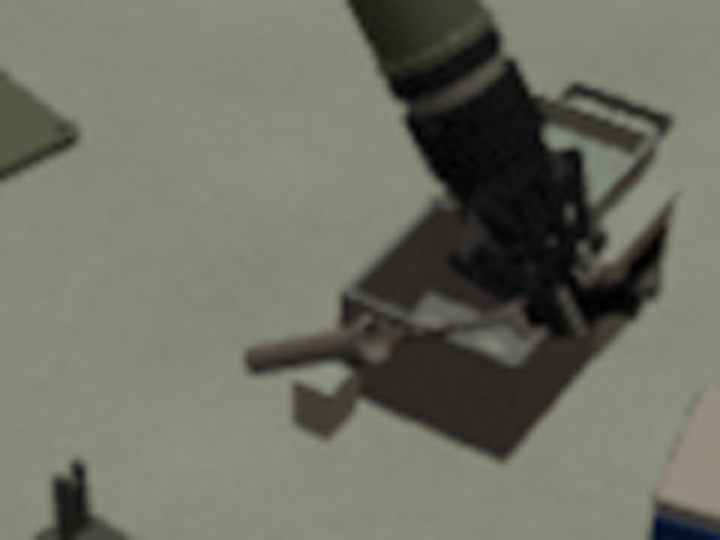

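View pics/top5.png

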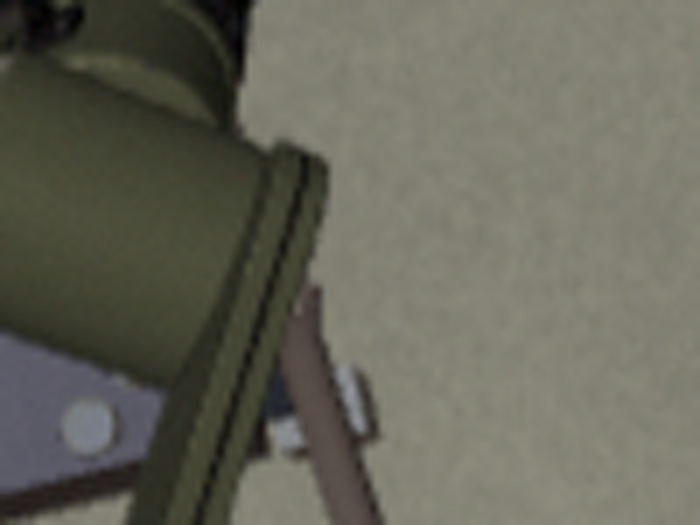

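In the scene view the rod tip is at about (395,332), right at the mouth at (377,337) and collinear with the tube. I'll insert it in guarded steps.

Run:
```python
from geo import *
from plant import ctrl,sensors
R0=RB@AX
def st(l):
    s=sensors.read_state(); g,_=guide_pose(0); v=s["eef_pos"]-g; o=v@R0; print(l,round(s["t"],2),"out",round(o,1),"lat",(RB.T@(v-o*R0)).round(2),"F bath",(RB.T@s["force"]).round(1),s["grip_width"])
for out in(95,60,30,8):
    p,R=guide_pose(out); h=ctrl.move_l(p,R,vel=70,threshold=12); st(h)
    if h: break
```

```text
False 17.88 out 95.0 lat [-0.04 -0.17  0.05] F bath [-0.  -0.3 -0.9] 12.83599960116425
False 18.52 out 60.5 lat [-0.07 -0.3   0.1 ] F bath [ 0.2 -0.1 -0.5] 12.755038850505992
False 19.1 out 30.6 lat [-0.06 -0.3   0.09] F bath [ 0.2 -0.2 -0.7] 12.903275814573936
False 19.57 out 8.5 lat [-0.04 -0.27  0.06] F bath [ 0.8  0.2 -0.3] 13.189877812115187
```

Run:
```python
from geo import *
from h import *
from plant import ctrl,sensors,optics
R0=RB@AX
def st(l):
    s=sensors.read_state(); g,_=guide_pose(0); v=s["eef_pos"]-g; o=v@R0; print(l,round(s["t"],2),"out",round(o,1),"lat",(RB.T@(v-o*R0)).round(2),"F bath",(RB.T@s["force"]).round(1),s["grip_width"])
p,R=guide_pose(-12); h=ctrl.move_l(p,R,vel=25,threshold=12); st(h)
ctrl.hold(.2); st("hold")
for n in("scene","top"):
    im,d=optics.grab_frame(n); np.savez(f"{n}6.npz",p=im,d=d,**optics.camera_params(n))
    crop(im,*( (290,110,410,200,6) if n=="scene" else (210,150,310,225,7)),f"pics/{n}6.png")
```

```text
True 20.06 out 1.1 lat [-0.23 -0.55  0.32] F bath [2.8 0.4 0.7] 12.847676188687464
hold 20.26 out 1.1 lat [-0.18 -0.53  0.25] F bath [1.9 0.2 2. ] 12.860135646463894
```

View pics/scene6.png

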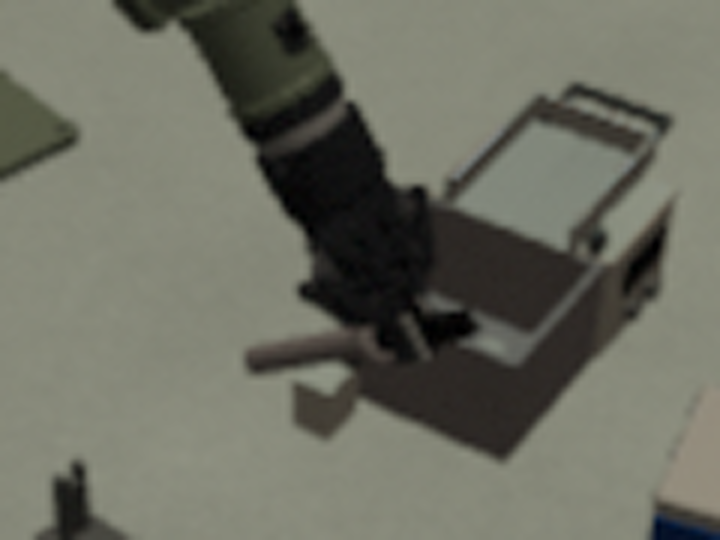

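View pics/top6.png

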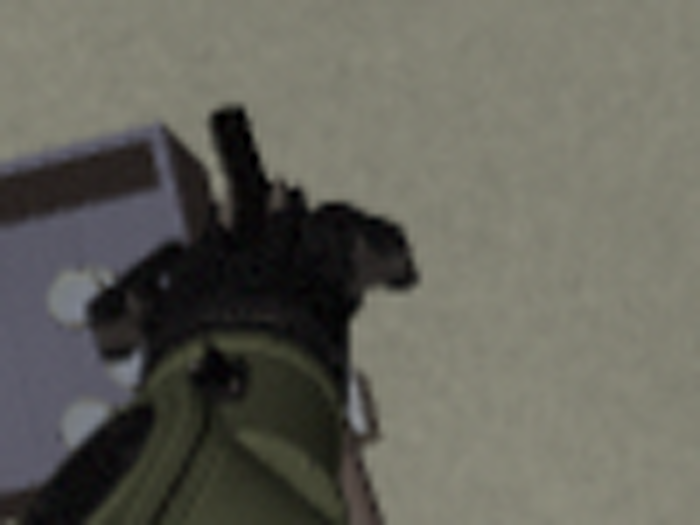

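The collar meets the mouth at (375,345) in the scene view, with the stop 1.1 mm from the predicted position. I'll press a little more to make sure it is seated, then draw the rod out.

Run:
```python
from geo import *
from h import *
from plant import ctrl,sensors,optics
R0=RB@AX
def st(l):
    s=sensors.read_state(); g,_=guide_pose(0); v=s["eef_pos"]-g; o=v@R0; print(l,round(s["t"],2),"out",round(o,1),"lat",(RB.T@(v-o*R0)).round(2),"F bath",(RB.T@s["force"]).round(1),s["grip_width"])
p,R=guide_pose(-8); h=ctrl.move_l(p,R,vel=20,threshold=18); st(h)
ctrl.hold(.3); st("hold")
for out in(20,140):
    p,R=guide_pose(out); ctrl.move_l(p,R,vel=90); st(out)
p,R=guide_pose(170); ctrl.move_l(p+[0,0,30],R,vel=150)
p,R=panel_pose(150,0.14); ctrl.move_ptp(p,R)
p,R=panel_pose(85,0.14); ctrl.move_l(p,R,vel=120); ctrl.hold(.2)
st("x")
for n in("scene","top"):
    im,d=optics.grab_frame(n); np.savez(f"{n}7.npz",p=im,d=d,**optics.camera_params(n))
    crop(im,*( (210,140,330,230,6) if n=="scene" else (330,150,450,240,6)),f"pics/{n}7.png")
```

```text
True 20.67 out 1.2 lat [-0.46 -0.88  0.66] F bath [1.5 0.4 0.5] 12.458784462027637
hold 20.97 out 1.2 lat [-0.44 -0.88  0.63] F bath [0.4 0.4 0.9] 12.708702589086492
20 21.32 out 19.6 lat [ 0.09  0.24 -0.13] F bath [-0.1  0.  -1. ] 12.83964576746254
140 22.8 out 139.0 lat [ 0.14  0.15 -0.2 ] F bath [ 0.1  0.  -1. ] 12.462848043983168
x 25.77 out -53.1 lat [   0.41 -369.78   -0.59] F bath [ 0.5 -0.8 -1. ] 12.72715645697412
```

View pics/scene7.png

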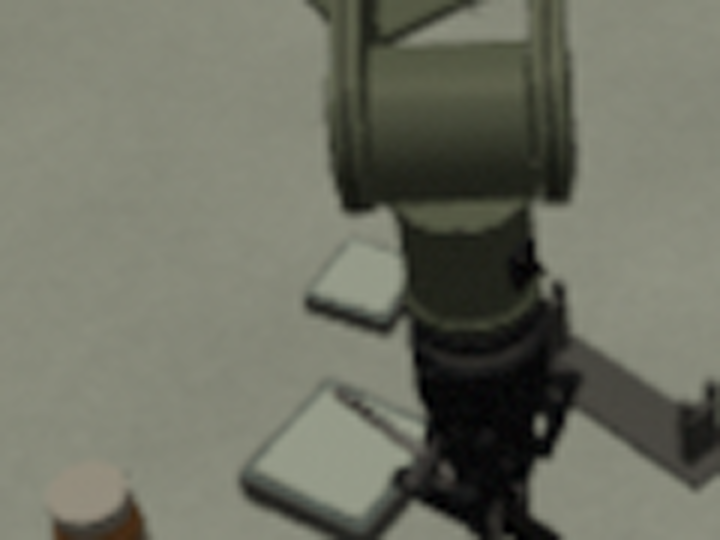

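View pics/top7.png

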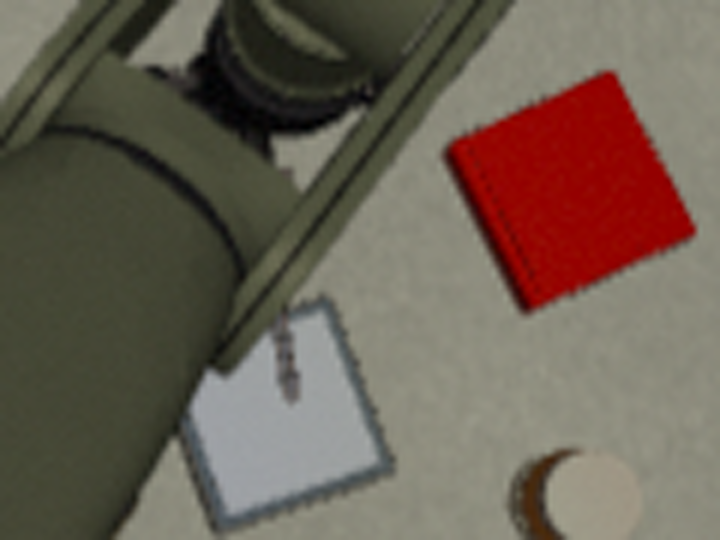

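Run:
```python
from tip import *
from plant import sensors
pt,dt,ct=load("top7.npz");ps,ds,cs=load("scene7.npz")
X,r=tri(np.array([330+291.5/6-.5,150+401/6-.5]),np.array([210+337/6-.5,140+388/6-.5]),ct,cs); print("tip",X,r.round(2),"want",PX,PY)
s=sensors.read_state(); Rg=s["eef_rot"]@DOWN
print("rel",Rg.T@(X-s["eef_pos"]))
P=cloud(dt,ct).reshape(-1,3); L=(P-s["eef_pos"])@Rg
m=(abs(L[:,1])<10)&(L[:,0]<-60)&(L[:,0]>-160)&(abs(L[:,2]+4)<15); L=L[m]; print(len(L),L.min(0),np.polyfit(L[:,0],L[:,1],1),np.polyfit(L[:,0],L[:,2],1))
P=cloud(ds,cs).reshape(-1,3); L=(P-s["eef_pos"])@Rg
m=(abs(L[:,1])<10)&(L[:,0]<-55)&(L[:,0]>-160)&(abs(L[:,2]+4)<15); L=L[m]; print(len(L),L.min(0),np.polyfit(L[:,0],L[:,1],1),np.polyfit(L[:,0],L[:,2],1))
```

```text
tip [ 450.32136854 -344.93632285   85.09240405] [ 0.07  0.04  0.1  -0.01] want 450.2 -345.1
rel [-146.30718301    0.62031589   -6.77621065]
39 [-145.53910486   -2.8699815    -8.89304694] [-0.01256035 -0.47280978] [ 0.02060399 -1.69191948]
39 [-140.3829485    -5.67057805   -9.07957781] [ 0.00430852 -1.72900531] [-0.00661425 -5.00690092]
```

The tip triangulates to within 1 mm of the panel centre and the rod is level. I'll lower it to about 8–10 mm above the plate.

Run:
```python
from geo import *
from h import *
from plant import ctrl,sensors,optics
p,R=panel_pose(41,0.14); print(ctrl.move_l(p,R,vel=60,threshold=10)); ctrl.hold(.5)
s=sensors.read_state(); print(s["t"],s["eef_pos"]-p,s["force"],s["grip_width"],s["eef_rot"].round(3).tolist())
for n in("scene","top"):
    im,d=optics.grab_frame(n); np.savez(f"{n}8.npz",p=im,d=d,**optics.camera_params(n))
    crop(im,*( (210,140,330,230,6) if n=="scene" else (330,150,450,240,6)),f"pics/{n}8.png")
    crop(im,0,0,640,400,1.25,f"pics/{n}8f.png")
```

```text
False
27.25 [0.04128208 0.01311194 0.11482871] [ 0.60103063  0.00261679 -1.10971502] 12.96154974484045 [[0.99, 0.14, 0.0], [0.14, -0.99, -0.0], [0.0, 0.0, -1.0]]
```

View pics/scene8.png

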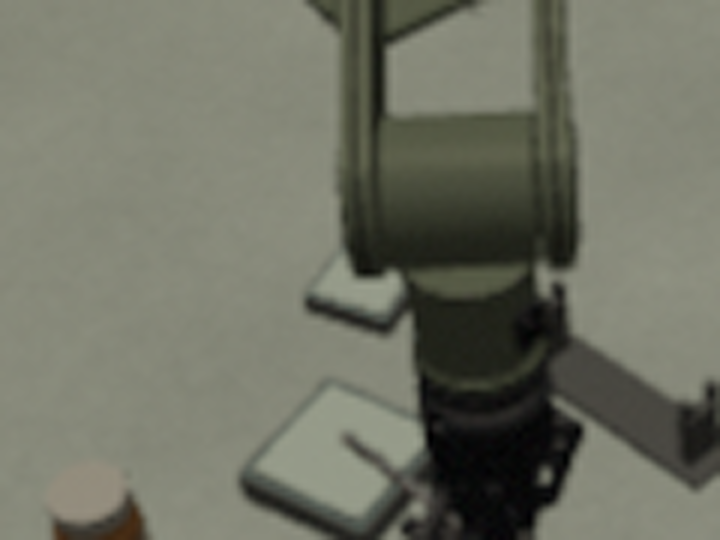

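View pics/top8.png

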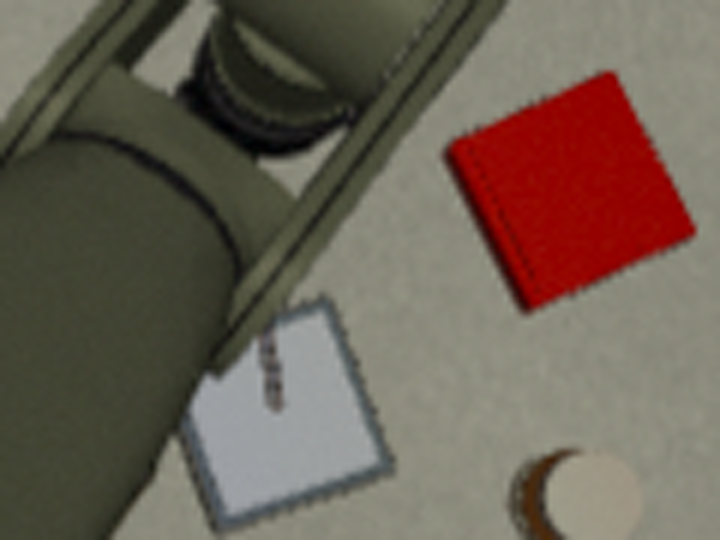

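View pics/top8f.png

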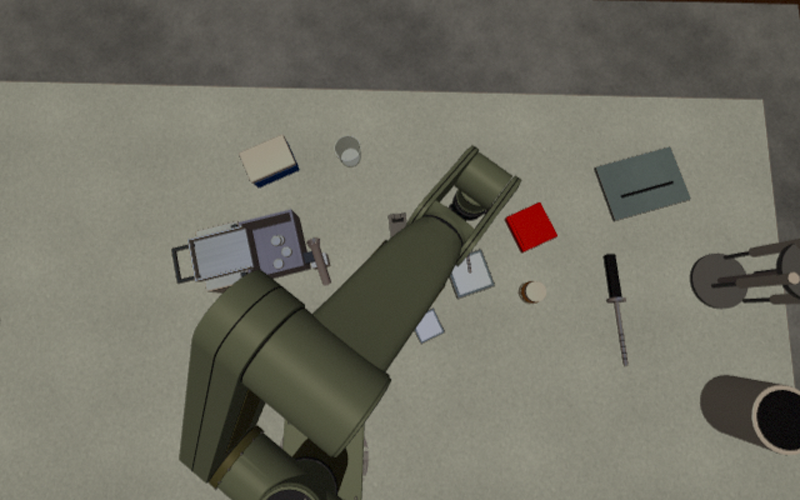

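The tip at (276,410) coincides with the panel's centre at about (273,412) in the top view. The rod is level and clear of the plate. The tip box, beaker and jar haven't moved, and the pellets are in the well. I'm handing in the job.

Run:
```python
from plant import ctrl,sensors
ctrl.finish_job(); print(sensors.read_state()["t"])
```

```text
the job is handed in; nothing more can be done
the job is handed in; nothing more can be done
```

The job is done and handed in after about 27 s of the allowed 64 s, with no failed checks.

- **Tray:** I gripped the bar, tipped the tray to about 0.84 rad and lowered it flat. The pictures afterwards showed all four pellets in the well, two of them overlapping, and the tray empty.
- **Gauge in the guide tube:** I took the smaller gauge from the cradle and pushed it in. The collar stopped twice at the same depth, about 1 mm from the predicted stop, and then I drew the rod right out.
- **Final pose:** The gauge is still gripped with its rod level. The tip is within about 1 mm of the middle of the larger grey panel and about 9 mm above the plate (underside of the rod). The force reading showed no contact.
- **Bystanders:** The tip box, beaker and jar stand where they were.

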